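# Hang the slag hammer back between its neighbours

## Task

Take the slag hammer (blue grip, steel head with a chisel edge and a point) out of the socket stand and hang it in the empty middle fork of the yellow-pronged rack, handle down between the two prongs and head resting across both of them. Do not knock the orange mallet and the red T-handled key that hang on either side: they must stay as they hang. Let go of the hammer and leave it hanging still.

Things in the scene. Friction and masses are not known exactly. Their poses are not given: they have to be found in the camera images.
- slag_head (a point): Slag hammer, 0.36 kg, upright in a 28 mm wide, 50 mm deep socket; ball-pein hammer in the socket 150 mm away. Point: centre of the head's middle block, 24 (x, grasp) x 34 (y) x 36 mm (z). Head 100 mm along y (chisel end +y, 30 mm wide), flat underside 18 mm below; arms beside the block reach 2 mm above the point. z up. Handle 16 mm thick for 76 mm, then 24 mm blue grip; foot 204 mm below
- fork (a point): Empty middle fork of a fixed 3-fork rack. Point: midway between its prongs, level with their tops, 215 mm above the bench. x along the prongs to the beam (away from robot), y along the beam, z up. Prongs: 10 mm bars at y +-25 mm (40 mm gap, open at the front), tips at x -49 mm with lips 8 mm high; beam from x +39 mm, no higher than the prongs. Other forks at y +-100 mm
- mallet_head (a point): Orange mallet hanging in the fork on one side. Point: centre of its head, 40 (x) x 70 (y, along the beam) x 36 mm high; handle hangs 170 mm below the head. z up. Leave alone
- key_bar (a point): Chuck key with red T bar hanging in the fork on the other side. Point: centre of the bar, 16 (x) x 70 (y, along the beam) x 16 mm high; steel shank, 18 mm thick, hangs 150 mm below. z up. Leave alone
Things that resemble listed ones, but are neither listed nor needed, are in the scene too. Leave any green, pink or turquoise look-alike of the part that bears slag_head alone.

How it is judged (in metres and radians):
At the end, for the whole second after the job is handed in: The slag hammer hangs released and still in the middle fork: underside on both prongs within 5 mm in height, within 18 mm of the middle sideways, between lips and beam, upright within 10 degrees; mallet and key within 12 mm of their starts and 10 degrees of upright (x of slag_head in the frame of fork between -0.035 and 0.036 m and y of slag_head in the frame of fork between -0.018 and 0.018 m and z of slag_head in the frame of fork between 0.013 and 0.023 m and angle between each of slag_head, mallet_head, key_bar's own z axis and vertical below 0.17 rad and linear speed of slag below 0.03 m/s and distance of each of mallet_head, key_bar from where it was at the start of the episode below 0.012 m); the robot touches nothing.
It fails at once if the orange mallet is knocked (its head shifts more than 12 mm or swings more than 15 degrees) (distance of mallet_head from where it was at the start of the episode above 0.012 m or angle between mallet_head's own z axis and vertical above 0.26 rad).
It fails at once if the red T key is knocked (its bar shifts more than 12 mm or swings more than 15 degrees) (distance of key_bar from where it was at the start of the episode above 0.012 m or angle between key_bar's own z axis and vertical above 0.26 rad).
It also fails if it takes over 38 s, if anything falls off the work surface, if the arm or the gripper's body presses on something with over 40 N, if the wrist force passes 120 N, or if a joint passes its speed limit or range.

## Robot

A 6-joint arm with a two-finger parallel gripper is mounted at the origin on the work surface. World frame = base frame: x ahead of the robot, y to its left, z up, the work surface at z = 0. Lengths are in mm, angles in rad, forces in N, time in s.
With the tool pointing down it reaches from about 275 to 1000 mm from the base axis. Payload 8.4 kg.
Tool frame: the origin (TCP) lies on the centre line of the jaws, within the pads' length; the fingertips stand 22 mm ahead of it and the grasp point (between the pads) lies 3 mm ahead of it; z points along the fingers, y is the direction in which the jaws open and shut (so a half turn about z gives the same grasp; the last joint's range is limited). The gripper opens to 85 mm and grips with 20 to 120 N. Pads are 22 mm wide; open, the fingers measure 114 mm over their backs; the gripper's body (76 mm by 85 mm) begins 54 mm behind the grasp point. The pads swing forward as they close: fully open they stand 13 mm farther back than shut.
Start: joints at [1.24, 0.353, 1.633, -0, 1.155, -0.002], TCP at [201.816, 591.522, 253.281] pointing down, gripper open.
Joint ranges: [-2.63, 2.63], [-0.92, 2.1], [0.06, 2.66], [-1.3, 4.44], [0, 2.69], [-3.02, 3.02]. Speed limits (rad/s): [2.22, 2.22, 2.79, 3.14, 3.14, 3.14].

## Interface

Orientations are given as [roll, pitch, yaw] about the fixed x, y, z axes, in that order (R = Rz(yaw) Ry(pitch) Rx(roll)).
In Python, from rig import r, optics, workorder, search_frame gives the robot as it stands.
- The arm moves only by the tool step_arm, never from a script. Its argument "series" is text: rows parted by semicolons, each of 6 numbers parted by spaces: the shift along the tool's x, y, z in cm, then the turn, a rotation vector about the tool's x, y, z in degrees. A call has 1 to 10 rows; each row is the pose to reach, as a shift and turn from the pose commanded when the call began, along the tool's axes at that moment; what a row does not reach only later rows make up. A row lasts 1/8 s, in which the tool goes at most 62.5 mm and 10.7 degrees, less where a joint would pass 70% of its speed; a pose out of reach is approached as far as the arm can. A call with a gripper value outside its range is refused whole. "grip" is the closure, from 0 (fully open) to 1 (shut), set as the call begins (left out, the last holds). The fingers move at their own pace and stop on an object; "newtons" is the grip in N (left out, the last holds). Time passes only in rows, so rows that repeat a pose let the fingers close. It gives the time, the measured TCP pose, the force and the opening at its end, in the units of the state.
- r.sense(): the state, without advancing time (a new reading comes with each control period).
- optics.grab_frame(name): name is "scene" or "top" or "wrist"; returns a dict with "color" (400x640x3 uint8, blue, green, red), "depth" (400x640 float32, mm along the optical axis (not along the pixel's ray), 0 where there is no reading), "fx", "fy", "cx", "cy" (pixels), "eye" and "rotation" of the camera in the world; the wrist camera has in their place "mount" (4x4, takes a point from camera to tool coordinates, whose origin is the TCP and whose axes are the flange's). Camera axes: x right, y down, z forward; pixel columns grow to the right and rows downward; lengths in mm; the calibration is good to about 2 mm. The wrist camera is an equidistant fisheye: a pixel r from the principal point sees the ray r / f radians off the axis. A picture is of the moment at which its call begins: read the wrist's pose just before it.
- workorder.sign_off(): hands the job in, once; it reports no verdict.
Trained networks look in a picture, given as the dict that the camera call returned (one of the last four; its "shot" number tells which), for a name from the list of things; names that differ only in an ending like _2 or _b are one class to them, and where a whole thing is asked for, a point or a joint stands for the part that bears it (a point fixed in the world has none). Each returns a list of dicts, best first, with "score" (0 to 1); they miss things now and then, are a little off and sometimes report something else, mostly with a low value. They report only what shows in the picture. A call takes as long as a camera call. They do not tell look-alikes from the thing itself.
- search_frame(picture, target): "xy" ([column, row] in pixels, amid what is visible of it).
The state is a dict: "clock": time; "qpos": joint angles; "qvel": joint speeds; "joint_efforts": joint torques, N m; "eef_pos": TCP position; "tcp_rot": TCP orientation; "contact_force": force on the tool from outside, world axes, zero at the start; "wrist_torque": the same for the moment, N m; "opening": opening from 0.0 (shut) to 1.0 (fully open).
Only numpy, scipy, OpenCV 4.12 (cv2) and the standard library are available. Lean on these libraries where they do the work, as an engineer would, in place of code of your own. Each camera call takes 0.05 s, during which the arm holds its last target.

## Working session

There is one attempt and no reset: what is moved stays moved. The work goes in short steps, Python scripts to look and compute and a tool call to move; the robot and the scene stay as the last step left them, time stands still between calls to the robot, and variables do not carry over. Pictures are saved under pics/ and viewed, and the job is handed in when it is done.

Besides the shell and the picture viewer there is one more tool, called after "Call:" as name(argument=value, ...), one argument or row to a line, values as JSON. step_arm: Moves the arm, as the interface text tells. Its arguments: {"type":"object","properties":{"series":{"type":"string"},"grip":{"type":"number"},"newtons":{"type":"number"}},"required":["series"]}

```bash
mkdir -p pics && ls && python3 - <<'E'
from rig import r, optics, workorder, search_frame
import cv2, numpy as np
s=r.sense()
print({k:np.round(v,3).tolist() if not isinstance(v,str) else v for k,v in s.items()})
for n in ["scene","top"]:
    p=optics.grab_frame(n)
    np.savez(f"pics/{n}0.npz",**{k:v for k,v in p.items()})
    cv2.imwrite(f"pics/{n}0.png",p["color"])
    print(n,p["fx"],p["fy"],p["cx"],p["cy"],np.round(p["eye"],1).tolist(),np.round(p["rotation"],3).tolist())
    for t in ["slag_head","fork","mallet_head","key_bar"]:
        print(t,[(np.round(d["xy"],1).tolist(),round(d["score"],2)) for d in search_frame(p,t)])
print(r.sense()["clock"])
E
```

```text
pics
{'clock': 0.0, 'qpos': [1.24, 0.354, 1.634, -0.0, 1.155, -0.002], 'qvel': [-0.001, -0.001, 0.0, -0.001, 0.0, 0.001], 'joint_efforts': [0.0, -60.525, -34.207, 0.0, 0.009, 0.0], 'eef_pos': [201.679, 591.109, 252.565], 'tcp_rot': [-3.14, 0.0, 2.813], 'contact_force': [-0.042, 0.112, -0.643], 'wrist_torque': [0.014, 0.016, -0.023], 'opening': 1.0}
scene 364.47301052063574 364.47301052063574 319.46333196307467 192.26400271735378 [866.2, -546.4, 1108.2] [-2.582, -0.011, 0.735]
slag_head [([240.0, 297.0], 0.89), ([231.7, 187.5], 0.85), ([189.7, 253.1], 0.83), ([255.2, 222.7], 0.72)]
fork [([399.5, 175.3], 0.85)]
mallet_head [([386.9, 178.1], 0.79)]
key_bar [([412.6, 136.8], 0.73)]
top 435.54221443279556 435.54221443279556 319.6968206443322 200.80266404416417 [234.2, -92.1, 1386.2] [-2.963, 0.005, -1.591]
slag_head [([462.5, 237.8], 0.92), ([384.5, 267.0], 0.79), ([400.2, 211.9], 0.78), ([447.4, 167.5], 0.66)]
fork [([223.5, 141.8], 0.8)]
mallet_head [([267.9, 146.7], 0.8)]
key_bar [([195.7, 154.4], 0.71)]
0.5
```

View pictures.

View pics/scene0.png

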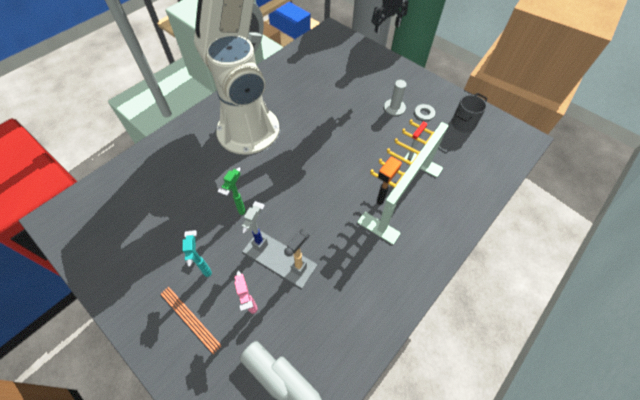

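View pics/top0.png

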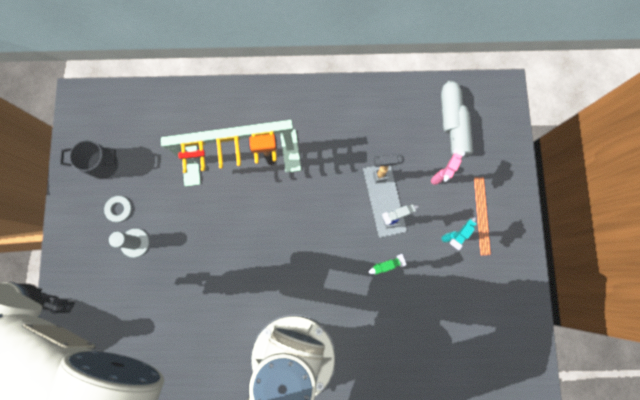

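```bash
cat > h.py <<'E'
import numpy as np, cv2
from scipy.spatial.transform import Rotation as R
def pts(p):
    d=p["depth"]; v,u=np.mgrid[0:d.shape[0],0:d.shape[1]]
    X=np.stack([(u-p["cx"])/p["fx"]*d,(v-p["cy"])/p["fy"]*d,d],-1)
    Rm=R.from_euler("xyz",p["rotation"]).as_matrix()
    W=X@Rm.T+np.array(p["eye"]); W[d==0]=np.nan
    return W
def crop(im,u0,v0,u1,v1,k):
    return cv2.resize(im[v0:v1,u0:u1],None,fx=k,fy=k,interpolation=cv2.INTER_CUBIC)
E
python3 - <<'E'
from h import *
a=dict(np.load("pics/top0.npz")); b=dict(np.load("pics/scene0.npz"))
cv2.imwrite("pics/c1.png",crop(a["color"],350,140,490,290,5)); 
cv2.imwrite("pics/c2.png",crop(b["color"],180,150,330,320,5)[:600])
cv2.imwrite("pics/c2.png",cv2.resize(b["color"][150:320,180:330],(525,595),interpolation=cv2.INTER_CUBIC))
cv2.imwrite("pics/c1.png",cv2.resize(a["color"][140:290,350:490],(560,600),interpolation=cv2.INTER_CUBIC))
cv2.imwrite("pics/c3.png",cv2.resize(a["color"][110:200,150:310],(800,450),interpolation=cv2.INTER_CUBIC))
cv2.imwrite("pics/c4.png",cv2.resize(b["color"][110:250,350:460],(471,600),interpolation=cv2.INTER_CUBIC))
A=pts(a);B=pts(b)
for n,P,uv in [("top slag",A,(400,212)),("scene slag",B,(255,215)),("top fork",A,(228,150)),("top mallet",A,(263,142)),("top key",A,(191,155)),("scene mallet",B,(388,170)),("scene key",B,(420,130)),("table",A,(330,230)),("tableS",B,(300,200))]:
    print(n,np.round(P[uv[1],uv[0]],1))
E
```

```text
top slag [ 407.7 -305.2  232.1]
scene slag [ 420.7 -302.8  222.9]
top fork [ 6.614e+02  2.092e+02 -1.000e-01]
top mallet [604.   59.7 252.8]
top key [576.8 259.4 235.2]
scene mallet [608.8  49.  251. ]
scene key [584.7 259.2 230.9]
table [ 389.3 -121.7   -3.2]
tableS [380.1 -92.3  -2.5]
```

View pics/c1.png

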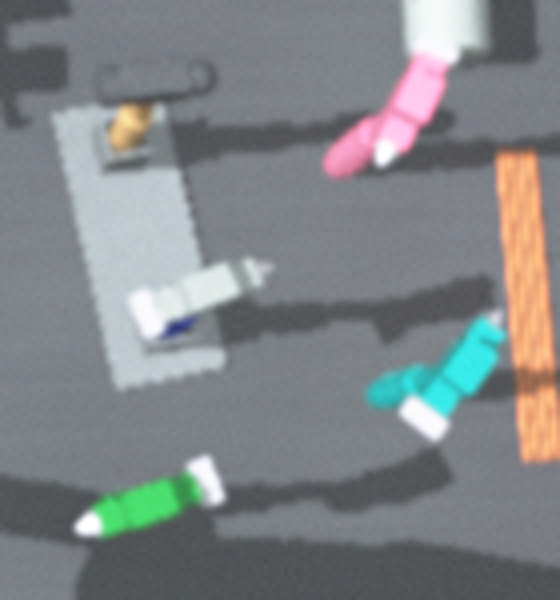

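View pics/c2.png

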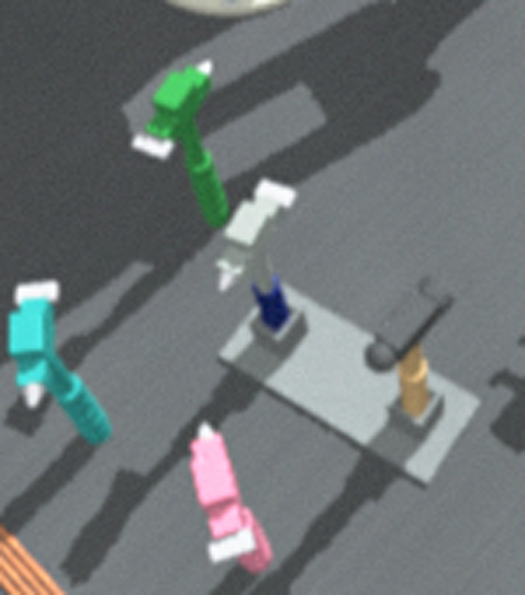

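View pics/c3.png

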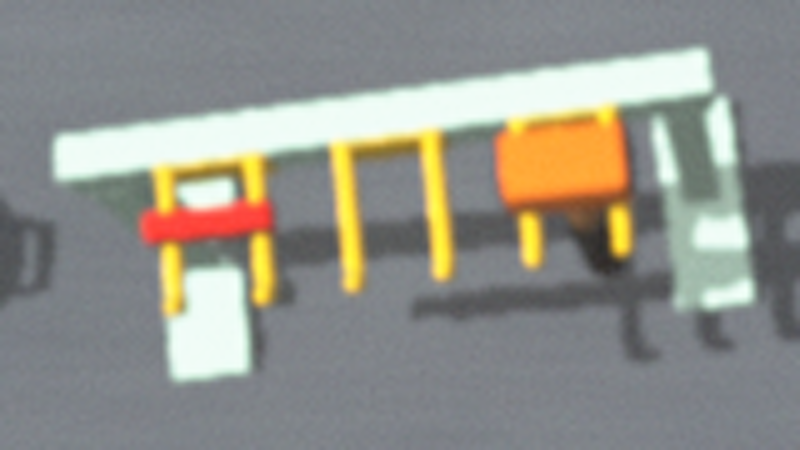

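View pics/c4.png

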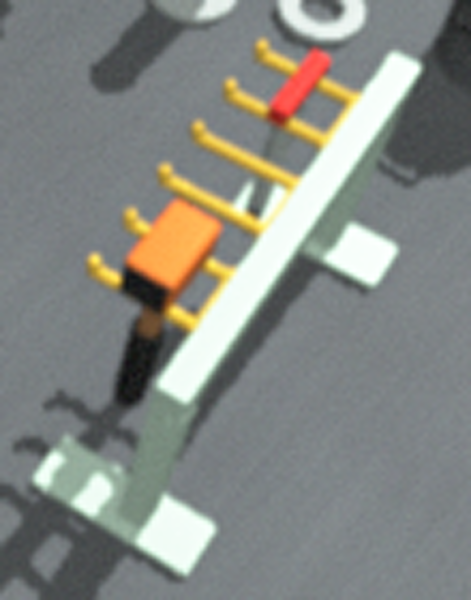

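```bash
python3 - <<'E'
from h import *
a=dict(np.load("pics/top0.npz")); b=dict(np.load("pics/scene0.npz"))
for n,p in [("top",a),("scene",b)]:
    P=pts(p); c=p["color"].astype(int)
    t=P[(P[...,0]>250)&(P[...,0]<700)&(np.abs(P[...,1])<400)&(np.abs(P[...,2])<15)]
    # plane fit
    Aq=np.c_[t[:,0],t[:,1],np.ones(len(t))]; co=np.linalg.lstsq(Aq,t[:,2],rcond=None)[0]
    print(n,"table",np.round(co,4), "med",np.median(t[:,2]))
    m=(np.abs(P[...,0]-410)<80)&(np.abs(P[...,1]+300)<80)&(P[...,2]>185)
    v,u=np.nonzero(m); q=P[m]
    print(" slag n",len(q),"u",u.min(),u.max(),"v",v.min(),v.max())
    print(" lo",q.min(0).round(1),"hi",q.max(0).round(1),"mean",q.mean(0).round(1))
    z=np.sort(q[:,2]); print(" zpct",np.percentile(z,[5,25,50,75,95]).round(1))
    rect=cv2.minAreaRect(q[:,:2].astype(np.float32)); print(" rect",rect)
    # all things above table by region: list connected comps of z>100
    mm=((P[...,2]>100)&(P[...,0]>230)&(P[...,0]<750)&(P[...,1]>-600)&(P[...,1]<450)).astype(np.uint8)
    k,l,st,ce=cv2.connectedComponentsWithStats(mm)
    for i in range(1,k):
        if st[i,4]>25:
            qq=P[l==i]; print("  comp",ce[i].round(0),st[i,4],qq.min(0).round(0),qq.max(0).round(0))
E
```

```text
top table [ 0.0029 -0.0006  0.4945] med 1.5884374818726883
 slag n 307 u 382 417 v 204 223
 lo [ 381.9 -357.9  193.5] hi [ 431.6 -260.6  234.9] mean [ 408.  -304.2  216.8]
 zpct [202.8 208.8 214.  227.5 231.4]
 rect ((409.95654296875, -311.4661560058594), (29.67084312438965, 99.20440673828125), 18.298677444458008)
  comp [230. 141.] 2921 [533. -16. 100.] [680. 352. 258.]
  comp [452. 164.] 347 [ 500. -500.  101.] [ 593. -438.  228.]
  comp [387. 162.] 350 [ 542. -325.  101.] [ 571. -244.  227.]
  comp [398. 213.] 322 [ 382. -358.  103.] [ 432. -261.  235.]
  comp [462. 233.] 386 [ 308. -516.  100.] [ 395. -442.  229.]
  comp [388. 265.] 308 [ 248. -317.  112.] [ 298. -219.  229.]
scene table [ 0.0014 -0.0005 -0.1585] med 0.21477925018348287
 slag n 327 u 242 264 v 202 232
 lo [ 380.2 -355.4  192.4] hi [ 430.7 -258.   232.1] mean [ 412.1 -308.7  214.2]
 zpct [198.8 205.9 212.1 225.9 229.4]
 rect ((411.4824523925781, -308.07391357421875), (29.790271759033203, 98.69622039794922), 23.109935760498047)
  comp [406. 165.] 2268 [532. -15. 100.] [680. 354. 257.]
  comp [231. 184.] 383 [ 247. -316.  100.] [ 296. -218.  225.]
  comp [252. 219.] 414 [ 380. -355.  101.] [ 431. -258.  232.]
  comp [296. 246.] 401 [ 542. -325.  100.] [ 572. -243.  224.]
  comp [191. 249.] 441 [ 306. -514.  100.] [ 392. -439.  225.]
  comp [243. 292.] 391 [ 497. -498.  103.] [ 590. -437.  227.]
```

```bash
python3 - <<'E'
from h import *
a=dict(np.load("pics/top0.npz")); b=dict(np.load("pics/scene0.npz"))
allq=[];yel=[];beam=[]
for n,p,dz in [("top",a,1.8),("scene",b,0.3)]:
    P=pts(p); P[...,2]-=dz; hsv=cv2.cvtColor(p["color"],cv2.COLOR_BGR2HSV).astype(int)
    m=(np.abs(P[...,0]-410)<60)&(np.abs(P[...,1]+308)<60)&(P[...,2]>195)
    q=P[m]; allq.append(q)
    blk=q[q[:,2]>221]; r=cv2.minAreaRect(blk[:,:2].astype(np.float32)); print(n,"block",len(blk),np.round(r[0],1),np.round(r[1],1),r[2],"mean",blk.mean(0).round(1),"mid",((blk.min(0)+blk.max(0))/2).round(1))
    qq=q[q[:,2]>205]; d=qq[:,:2]-qq[:,:2].mean(0); w,V=np.linalg.eigh(d.T@d); ax=V[:,1]*np.sign(V[1,1]); print(" pca yaw",np.degrees(np.arctan2(-ax[0],ax[1])))
    # yellow
    y=(hsv[...,0]>18)&(hsv[...,0]<32)&(hsv[...,1]>140)&(P[...,0]>500)&(P[...,2]>150); Y=P[y]; yel.append(Y)
    print(" yellow",len(Y),Y.min(0).round(0),Y.max(0).round(0),np.percentile(Y[:,2],[5,50,95]).round(1))
    o=(hsv[...,0]>5)&(hsv[...,0]<16)&(hsv[...,1]>150)&(P[...,0]>500)&(P[...,2]>240); O=P[o]; print(" orange",len(O),np.round(cv2.minAreaRect(O[:,:2].astype(np.float32)),1) if False else cv2.minAreaRect(O[:,:2].astype(np.float32)),np.median(O[:,2]))
    k=((hsv[...,0]<4)|(hsv[...,0]>175))&(hsv[...,1]>150)&(P[...,0]>500)&(P[...,0]<650)&(P[...,2]>215); K=P[k]; print(" red",len(K),cv2.minAreaRect(K[:,:2].astype(np.float32)),np.median(K[:,2]))
    bm=(hsv[...,1]<60)&(P[...,0]>550)&(P[...,0]<720)&(P[...,1]>-40)&(P[...,1]<380)&(P[...,2]>200)&(P[...,2]<230); Bq=P[bm]; print(" beam",len(Bq),cv2.minAreaRect(Bq[:,:2].astype(np.float32)),np.median(Bq[:,2]))
np.savez("pics/y.npz",t=yel[0],s=yel[1])
for Y in yel:
    # fit yaw: rotate until prongs separate: y spread histogram sharpness
    best=[]
    for ang in np.arange(0,18,0.25):
        t=np.radians(ang); yy=-np.sin(t)*Y[:,0]+np.cos(t)*Y[:,1]
        h,_=np.histogram(yy,bins=np.arange(yy.min(),yy.max()+2,2)); best.append((np.sum(h**2),ang))
    print("yaw",sorted(best)[-4:])
E
```

```text
top block 114 [ 411.2 -311.6] [24.  34.1] 20.527179718017578 mean [ 411.  -311.1  226.8] mid [ 412.1 -311.3  227.3]
 pca yaw 19.923645339309726
 yellow 517 [535.  30. 158.] [647. 303. 256.] [196.6 213.4 221.9]
 orange 117 ((606.9916381835938, 62.41744613647461), (42.28205490112305, 68.97918701171875), 7.2281341552734375) 248.99151180480993
 red 121 ((582.39013671875, 261.2000732421875), (15.3023042678833, 67.88433074951172), 6.500950813293457) 229.6813600265088
 beam 1228 ((623.5092163085938, 165.75909423828125), (75.0267105102539, 369.87255859375), 7.055001735687256) 214.4035103889641
scene block 107 [ 410.2 -310.7] [25.4 33.8] 22.81890869140625 mean [ 410.7 -310.7  227. ] mid [ 409.5 -310.5  226.5]
 pca yaw 19.553104794219482
 yellow 309 [534.  28. 209.] [646. 294. 231.] [210.6 214.4 221.8]
 orange 112 ((606.1768798828125, 64.96236419677734), (39.141632080078125, 72.15849304199219), 5.856768608093262) 249.7425599014378
 red 86 ((581.8109130859375, 260.9422302246094), (15.82657241821289, 70.7864761352539), 5.712457180023193) 230.58057944048227
 beam 889 ((619.1416015625, 165.22984313964844), (80.0042953491211, 369.6876220703125), 6.609524726867676) 214.45994769512566
yaw [(np.int64(7231), np.float64(5.5)), (np.int64(7247), np.float64(7.0)), (np.int64(7251), np.float64(6.5)), (np.int64(7283), np.float64(6.75))]
yaw [(np.int64(3693), np.float64(7.25)), (np.int64(3695), np.float64(7.0)), (np.int64(3705), np.float64(7.75)), (np.int64(3725), np.float64(7.5))]
```

```bash
python3 - <<'E'
from h import *
d=np.load("pics/y.npz")
for n in "ts":
    Y=d[n]; Y=Y[(Y[:,2]>205)&(Y[:,2]<228)]
    c0=np.array([600,162.])
    for it in range(4):
        ang=7.0 if it==0 else ang
        t=np.radians(ang); X=np.array([np.cos(t),np.sin(t)]); Yv=np.array([-np.sin(t),np.cos(t)])
        L=np.c_[(Y[:,:2]-c0)@X,(Y[:,:2]-c0)@Yv]
        sl=[];ce=[]
        for k in [-25,25]:
            m=(np.abs(L[:,1]-k)<12)&(L[:,0]<30)
            if m.sum()>5:
                vx,vy,x0,y0=cv2.fitLine(L[m].astype(np.float32),cv2.DIST_HUBER,0,.01,.01).ravel()
                s=vy/vx; sl.append((np.degrees(np.arctan(s)),y0-s*x0,m.sum(),L[m][:,0].min(),L[m][:,0].max(),L[m][:,1].min(),L[m][:,1].max()))
        off=np.mean([s[1] for s in sl]); c0=c0+off*Yv; ang+=np.mean([s[0] for s in sl])
    print(n,ang,c0,[np.round(s,1).tolist() for s in sl])
    print([ (k,((np.abs(L[:,1]-k)<10)).sum(), np.round(np.median(L[np.abs(L[:,1]-k)<10][:,1]),1), L[np.abs(L[:,1]-k)<10][:,0].min().round(1)) for k in [-125,-75,-25,25,75,125]])
    print("tops", [np.round(np.percentile(Y[(np.abs(L[:,1]-k)<10)&(L[:,0]>-40)][:,2],[50,90]),1) for k in [-25,25]])
E
```

```text
t 6.520519 [599.97943324 162.16439365] [[0.1, -24.8, 96.0, -53.4, 28.4, -29.4, -19.3], [-0.1, 24.8, 98.0, -52.8, 27.7, 20.6, 30.8]]
[(-125, np.int64(40), np.float64(-124.5), np.float64(-52.4)), (-75, np.int64(41), np.float64(-74.6), np.float64(-53.9)), (-25, np.int64(99), np.float64(-24.7), np.float64(-53.4)), (25, np.int64(104), np.float64(24.8), np.float64(-52.8)), (75, np.int64(81), np.float64(74.8), np.float64(-54.3)), (125, np.int64(58), np.float64(125.0), np.float64(-51.7))]
tops [array([213.8, 216.7]), array([213.4, 216.1])]
s 6.5338154 [599.89021411 162.89397321] [[0.7, -25.2, 73.0, -53.4, 29.1, -29.7, -18.7], [-0.7, 25.2, 63.0, -53.3, 29.3, 20.7, 29.4]]
[(-125, np.int64(45), np.float64(-125.8), np.float64(-51.7)), (-75, np.int64(33), np.float64(-75.4), np.float64(-51.2)), (-25, np.int64(73), np.float64(-25.4), np.float64(-53.4)), (25, np.int64(63), np.float64(25.5), np.float64(-53.3)), (75, np.int64(48), np.float64(74.4), np.float64(-51.7)), (125, np.int64(46), np.float64(124.2), np.float64(-52.5))]
tops [array([213.4, 215.9]), array([213.9, 216.5])]
```

```bash
cat > plan.py <<'E'
# tool-down planner: pose = (x,y,z,yaw_deg); rows relative to start pose in tool axes
import numpy as np
from scipy.spatial.transform import Rotation as R
def rot(yaw): return R.from_euler("xyz",[180,0,yaw],degrees=True)
def rows(start,targets):
    R0=rot(start[3]); out=[]
    for t in targets:
        d=R0.inv().apply(np.array(t[:3])-np.array(start[:3]))/10
        rv=(R0.inv()*rot(t[3])).as_rotvec(degrees=True)
        out.append([*np.round(d,2),*np.round(rv,1)])
    return out
def apply(start,row):
    R0=rot(start[3]); p=np.array(start[:3])+R0.apply(np.array(row[:3])*10)
    Rn=R0*R.from_rotvec(row[3:],degrees=True); return p.round(2),Rn.as_euler("xyz",degrees=True).round(2)
def show(rs): print("; ".join(" ".join(f"{v:g}" for v in r) for r in rs))
def lerp(a,b,n): return [tuple(np.array(a)+(np.array(b)-np.array(a))*(i+1)/n) for i in range(n)]
E
python3 - <<'E'
from plan import *
S=(201.816,591.522,253.281,161.15)
A=(380,330,340,135); B=(450,0,340,120); C=(411,-311,340,110.3)
w=lerp(S,A,6)+lerp(A,B,6)+lerp(B,C,6)
show(rows(S,w[:10]))
rs=rows(S,[w[9]]); print(apply(S,rs[0]),w[9])
E
```

```text
-4.22 -3.17 -1.45 0 -0 4.4; -8.44 -6.33 -2.89 -0 -0 8.7; -12.66 -9.5 -4.34 0 -0 13.1; -16.87 -12.66 -5.78 -0 -0 17.4; -21.09 -15.83 -7.23 -0 -0 21.8; -25.31 -18.99 -8.67 -0 -0 26.2; -28.19 -23.82 -8.67 -0 -0 28.6; -31.07 -28.65 -8.67 0 -0 31.1; -33.96 -33.48 -8.67 0 -0 33.6; -36.84 -38.3 -8.67 0 -0 36.1
(array([426.71, 110.04, 339.98]), array([180.  ,   0.  , 125.05])) (np.float64(426.6666666666667), np.float64(110.0), np.float64(340.0), np.float64(125.0))
```

Call:
step_arm(
  series="-4.2 -3.2 -1.5 0 0 4.4; -8.4 -6.3 -2.9 0 0 8.7; -12.7 -9.5 -4.3 0 0 13; -16.9 -12.7 -5.8 0 0 17.4; -21.1 -15.8 -7.2 0 0 21.8; -25.3 -19 -8.7 0 0 26.2; -28.2 -23.8 -8.7 0 0 28.6; -31.1 -28.6 -8.7 0 0 31; -34 -33.5 -8.7 0 0 33.5; -36.8 -38.3 -8.7 0 0 36",
  grip=0,
)

```text
clock: 1.75
eef_pos: [426.6, 108.4, 340.6]
tcp_rot: [3.141, 0.0, 2.183]
contact_force: [1.1, 0.2, -0.4]
opening: 0.999
```

```bash
python3 - <<'E'
from plan import *
S=(201.816,591.522,253.281,161.15)
p,e=apply(S,[-36.8,-38.3,-8.7,0,0,36]); print(p,e)
S2=(*p,e[2])
C=(411,-311,340,110.3)
m=(450,0,340,118)
w=lerp(S2,m,2)+lerp(m,C,6)
show(rows(S2,w))
E
```

```text
[426.34 110.17 340.28] [180.     0.   125.15]
-5.19 -2.2 0.01 -0 -0 3.6; -10.37 -4.41 0.03 0 -0 7.1; -14.23 -7.92 0.03 0 -0 8.4; -18.1 -11.44 0.03 0 -0 9.7; -21.96 -14.95 0.03 -0 -0 11; -25.83 -18.47 0.03 -0 -0 12.3; -29.69 -21.99 0.03 -0 -0 13.6; -33.55 -25.5 0.03 0 -0 14.9
```

Call:
step_arm(
  series="-5.2 -2.2 0 0 0 3.6; -10.4 -4.4 0 0 0 7; -14.2 -7.9 0 0 0 8.4; -18.1 -11.4 0 0 0 9.7; -22 -15 0 0 0 11; -25.8 -18.5 0 0 0 12.3; -29.7 -22 0 0 0 13.6; -33.5 -25.5 0 0 0 15; -33.5 -25.5 0 0 0 15",
)

```text
clock: 2.88
eef_pos: [410.2, -313.4, 340.2]
tcp_rot: [-3.141, 0.001, 1.919]
contact_force: [-0.0, 1.0, -1.0]
opening: 1.001
```

```bash
python3 - <<'E'
from plan import *
from h import *
from rig import r, optics, search_frame
S2=(426.34,110.17,340.28,125.15)
print("cmd",apply(S2,[-33.5,-25.5,0,0,0,15]))
s=r.sense(); print(np.round(s["eef_pos"],2),np.round(s["tcp_rot"],4),s["clock"])
p=optics.grab_frame("wrist"); cv2.imwrite("pics/w1.png",p["color"]); np.savez("pics/w1.npz",**p)
print(p["fx"],p["cx"],p["cy"],np.round(p["mount"],3).tolist())
s=r.sense(); print(np.round(s["eef_pos"],2),np.round(s["tcp_rot"],4),s["clock"])
print([(np.round(d["xy"],1).tolist(),round(d["score"],2)) for d in search_frame(p,"slag_head")])
E
```

```text
cmd (array([ 410.71, -310.55,  340.28]), array([180.  ,   0.  , 110.15]))
[ 410.23 -313.44  340.16] [-3.1412e+00  7.0000e-04  1.9188e+00] 2.875
309.70691628693146 321.18867888164175 197.31928977947058 [[-0.0, -0.962, -0.272, 69.151], [1.0, -0.001, 0.001, -0.224], [-0.001, -0.272, 0.962, -120.101], [0.0, 0.0, 0.0, 1.0]]
[ 410.39 -311.73  340.06] [-3.1414e+00 -4.0000e-04  1.9200e+00] 2.925
[([372.5, 299.8], 0.98), ([193.5, 96.4], 0.97), ([319.6, 183.5], 0.85), ([241.8, 275.7], 0.77)]
```

View pics/w1.png

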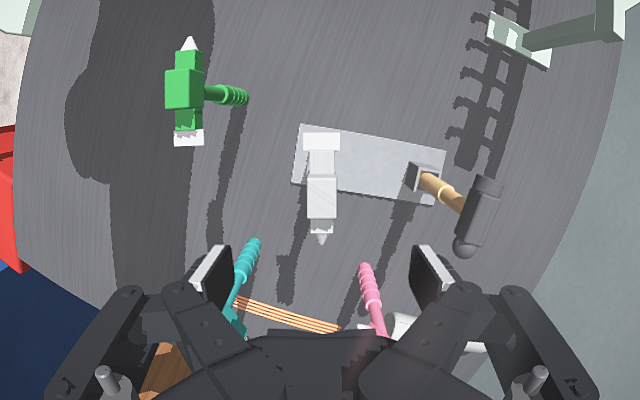

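```bash
cat >> h.py <<'E'
def wpts(p,pos,rpy):
    d=p["depth"]; v,u=np.mgrid[0:d.shape[0],0:d.shape[1]]
    x=(u-p["cx"])/p["fx"]; y=(v-p["cy"])/p["fy"]; th=np.hypot(x,y)
    k=np.where(th>1e-9,np.tan(np.minimum(th,1.5))/np.maximum(th,1e-9),1)
    X=np.stack([x*k*d,y*k*d,d],-1); M=np.array(p["mount"])
    T=X@M[:3,:3].T+M[:3,3]
    W=T@R.from_euler("xyz",rpy).as_matrix().T+np.array(pos); W[d==0]=np.nan
    return W,T
E
python3 - <<'E'
from h import *
p=dict(np.load("pics/w1.npz"))
W,T=wpts(p,[410.5,-312.3,340.1],[np.pi,0,1.9195])
m=(np.abs(W[...,0]-410)<60)&(np.abs(W[...,1]+308)<62)&(W[...,2]>190)
q=W[m]; print(len(q),q.min(0).round(1),q.max(0).round(1))
print("z hist",np.histogram(q[:,2],bins=np.arange(190,236,4)))
b=q[q[:,2]>222]; r=cv2.minAreaRect(b[:,:2].astype(np.float32)); print("block",len(b),r,np.median(b[:,2]))
a=q[(q[:,2]>205)]; print(cv2.minAreaRect(a[:,:2].astype(np.float32)))
t=W[(np.abs(W[...,2])<15)&(np.hypot(W[...,0]-410,W[...,1]+310)<200)]; print("table",np.median(t[:,2]))
E
```

```text
41729 [ 350.  -357.5  197. ] [ 470.  -258.7  425.6]
z hist (array([   0,    2,    2,  686,   97,  873,   26,   29,   78, 1186,    1]), array([190, 194, 198, 202, 206, 210, 214, 218, 222, 226, 230, 234]))
block 40014 ((410.00335693359375, -309.0872802734375), (136.12368774414062, 36.94803237915039), 21.368270874023438) 402.99050998018106
((410.5758361816406, -306.91748046875), (91.2464370727539, 116.82460021972656), 82.80054473876953)
table -0.39921111001132203
```

```bash
python3 - <<'E'
from h import *
p=dict(np.load("pics/w1.npz"))
W,T=wpts(p,[410.5,-312.3,340.1],[np.pi,0,1.9195])
m=(np.abs(W[...,0]-410)<60)&(np.abs(W[...,1]+308)<62)&(W[...,2]>190)&(W[...,2]<240)
q=W[m]; print(len(q),q.min(0).round(1),q.max(0).round(1))
b=q[q[:,2]>224]; r=cv2.minAreaRect(b[:,:2].astype(np.float32)); print("block",len(b),r,np.median(b[:,2]))
a=q[(q[:,2]>205)]; print("head",cv2.minAreaRect(a[:,:2].astype(np.float32)))
mm=m&(W[...,2]>224); tb=T[mm]; print("block in tool",cv2.minAreaRect(tb[:,:2].astype(np.float32)),np.median(tb[:,2]))
tb=T[m&(W[...,2]>200)]; print("head in tool",cv2.minAreaRect(tb[:,:2].astype(np.float32)), tb.min(0),tb.max(0))
E
```

```text
2980 [ 379.4 -357.5  197. ] [ 430.6 -258.7  230.3]
block 1254 ((409.1948547363281, -310.6982727050781), (23.081933975219727, 34.346195220947266), 20.54109764099121) 227.27645567137483
head ((411.3175048828125, -308.7861022949219), (28.761831283569336, 97.11312866210938), 22.14670753479004)
block in tool ((1.9512367248535156, -0.6793327331542969), (23.081920623779297, 34.34621047973633), 89.43806457519531) 112.8235443286252
head in tool ((1.8166961669921875, 0.2781219482421875), (29.11838150024414, 100.02778625488281), 89.90470886230469) [-48.19507034 -14.3405004  109.80647168] [ 51.84354111  14.77644614 138.3474285 ]
```

Call:
step_arm(
  series="0 0 4 0 0 0; 0 -0.05 8 0 0 0; 0 -0.05 10.5 0 0 0; 0 -0.05 12 0 0 0; 0 -0.05 12.3 0 0 0; 0 -0.05 12.3 0 0 0",
  grip=0,
)

```text
clock: 3.72
eef_pos: [410.9, -310.7, 218.1]
tcp_rot: [3.141, 0.001, 1.923]
contact_force: [-0.9, 0.2, 0.3]
opening: 0.999
```

Call:
step_arm(
  series="0 0 0 0 0 0; 0 0 0 0 0 0; 0 0 0 0 0 0; 0 0 0 0 0 0; 0 0 0 0 0 0; 0 0 0 0 0 0; 0 0 0 0 0 0; 0 0 0 0 0 0",
  grip=1,
  newtons=70,
)

```text
clock: 4.72
eef_pos: [410.4, -310.9, 217.7]
tcp_rot: [-3.142, 0.001, 1.923]
contact_force: [-2.2, -0.6, 6.1]
opening: 0.267
```

Call:
step_arm(
  series="0 0 -0.5 0 0 0; 0 0 -1.5 0 0 0; 0 0 -3 0 0 0; 0 0 -5 0 0 0; 0 0 -7 0 0 0; 0 0 -10 0 0 0; 0 0 -13 0 0 0; 0 0 -13 0 0 0",
)

```text
clock: 5.72
eef_pos: [411.4, -311.4, 350.2]
tcp_rot: [3.139, 0.004, 1.923]
contact_force: [0.4, 0.1, -3.6]
opening: 0.271
```

```bash
python3 - <<'E'
from h import *
from rig import r, optics
s=r.sense(); p=optics.grab_frame("wrist"); s2=r.sense(); np.savez("pics/w2.npz",**p)
b=optics.grab_frame("scene"); np.savez("pics/s2.npz",**b)
print(np.round(s["eef_pos"],1),np.round(s2["eef_pos"],1),np.round(s2["tcp_rot"],4),s2["clock"])
cv2.imwrite("pics/w2.png",p["color"]); cv2.imwrite("pics/s2.png",cv2.resize(b["color"][100:300,130:330],(600,600),interpolation=cv2.INTER_CUBIC))
W,T=wpts(p,s2["eef_pos"],s2["tcp_rot"])
m=(np.abs(T[...,0])<70)&(np.abs(T[...,1])<25)&(T[...,2]>-15)&(T[...,2]<45)
q=T[m]; print(len(q))
print(np.histogram(q[:,2],bins=np.arange(-15,46,4)))
for lo,hi in [(-20,-4),(-4,20)]:
    k=q[(q[:,2]>lo)&(q[:,2]<hi)]
    if len(k)>10: print(lo,hi,len(k),k.min(0).round(1),k.max(0).round(1))
E
```

```text
[ 411.4 -311.4  350.2] [ 410.7 -310.9  348.3] [3.1403e+00 2.0000e-03 1.9227e+00] 5.775
11194
(array([ 553, 3998,  444,  418,  417, 2624, 1138, 1539,   58,    5,    0,
          0,    0,    0,    0]), array([-15, -11,  -7,  -3,   1,   5,   9,  13,  17,  21,  25,  29,  33,
        37,  41,  45]))
-20 -4 4873 [-17.5 -24.9 -15. ] [17.2 24.8 -4. ]
-4 20 6314 [-46.8 -25.   -4. ] [49.4 24.9 18.6]
```

View pics/w2.png

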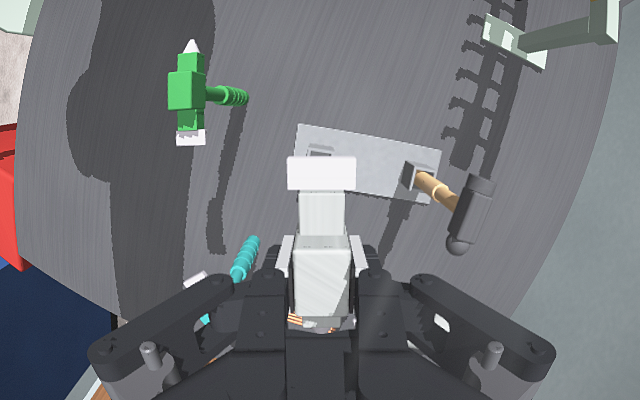

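View pics/s2.png

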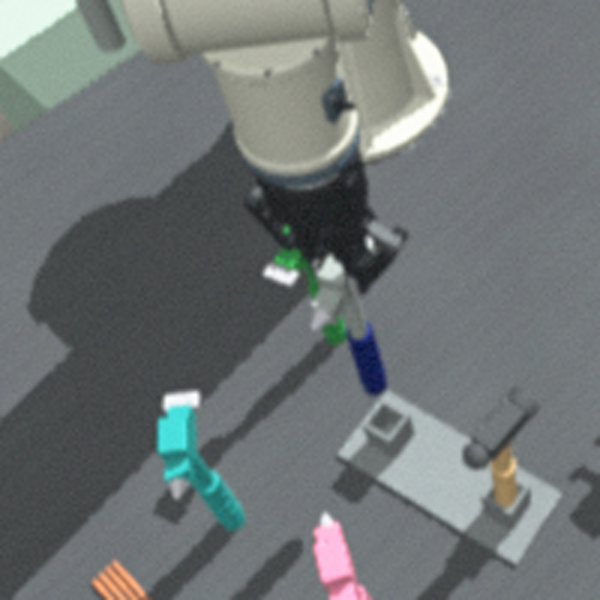

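```bash
python3 - <<'E'
from plan import *
import numpy as np
p=dict(np.load("pics/w2.npz"))
S=(410.71,-310.55,340.28,110.15)
a,e=apply(S,[0,-0.05,12.3,0,0,0]); S=(*a,110.15); a,e=apply(S,[0,0,-13,0,0,0]); S=(*a,110.15); print(S)
X=np.array([np.cos(np.radians(6.5)),np.sin(np.radians(6.5))]); F=np.array([597,162.])
E_=(*(F-140*X),347,96.5); print(E_)
f=np.array([.06,.16,.28,.40,.52,.64,.76,.88,.96,1.0])
w=[tuple(np.array(S)+(np.array(E_)-np.array(S))*k) for k in f]
show(rows(S,w))
E
```

```text
(np.float64(410.24), np.float64(-310.72), np.float64(347.28), 110.15)
(np.float64(457.89994020527774), np.float64(146.15155007249305), 347, 96.5)
2.47 1.21 0 0 -0 0.8; 6.6 3.23 0 0 -0 2.2; 11.55 5.66 0.01 -0 -0 3.8; 16.5 8.09 0.01 0 -0 5.5; 21.45 10.51 0.01 0 -0 7.1; 26.4 12.94 0.02 0 -0 8.7; 31.35 15.36 0.02 0 -0 10.4; 36.3 17.79 0.02 0 -0 12; 39.6 19.4 0.03 0 -0 13.1; 41.25 20.21 0.03 -0 -0 13.7
```

Call:
step_arm(
  series="2.5 1.2 0 0 0 0.8; 6.6 3.2 0 0 0 2.2; 11.5 5.7 0 0 0 3.8; 16.5 8.1 0 0 0 5.5; 21.5 10.5 0 0 0 7; 26.4 12.9 0 0 0 8.7; 31.4 15.4 0 0 0 10.4; 36.3 17.8 0 0 0 12; 39.6 19.4 0 0 0 13; 41.2 20.2 0 0 0 13.6",
)

```text
clock: 7.08
eef_pos: [457.2, 147.5, 345.6]
tcp_rot: [-3.139, 0.0, 1.687]
contact_force: [0.6, -0.8, -3.4]
opening: 0.27
```

Call:
step_arm(
  series="0 0 2 0 0 0; 0 0 5 0 0 0; 0 0 7.5 0 0 0; 0 0 8.1 0 0 0; 0 0 8.1 0 0 0; 0 0 8.1 0 0 0",
)

```text
clock: 7.82
eef_pos: [458.5, 145.8, 267.1]
tcp_rot: [3.14, -0.0, 1.685]
contact_force: [0.4, -0.1, -3.0]
opening: 0.27
```

```bash
python3 - <<'E'
from h import *
from plan import *
from rig import r, optics
S=(410.24,-310.72,347.28,110.15); a,e=apply(S,[41.2,20.2,0,0,0,13.6]); S=(*a,e[2]); a,e=apply(S,[0,0,8.1,0,0,0]); print("cmd",a,e)
s=r.sense(); p=optics.grab_frame("wrist"); s2=r.sense(); np.savez("pics/w3.npz",**p)
b=optics.grab_frame("scene"); np.savez("pics/s3.npz",**b); t=optics.grab_frame("top"); np.savez("pics/t3.npz",**t)
print(np.round(s["eef_pos"],1),np.round(s2["eef_pos"],1),np.round(s2["tcp_rot"],4),s2["clock"])
cv2.imwrite("pics/w3.png",p["color"]); cv2.imwrite("pics/s3.png",cv2.resize(b["color"][80:240,310:470],(600,600),interpolation=cv2.INTER_CUBIC)); cv2.imwrite("pics/t3.png",t["color"])
E
```

```text
cmd [457.95 145.65 266.28] [180.     0.    96.55]
[458.5 145.8 267.1] [458.6 145.8 267.2] [ 3.1401e+00 -3.0000e-04  1.6853e+00] 7.875
```

View pics/w3.png

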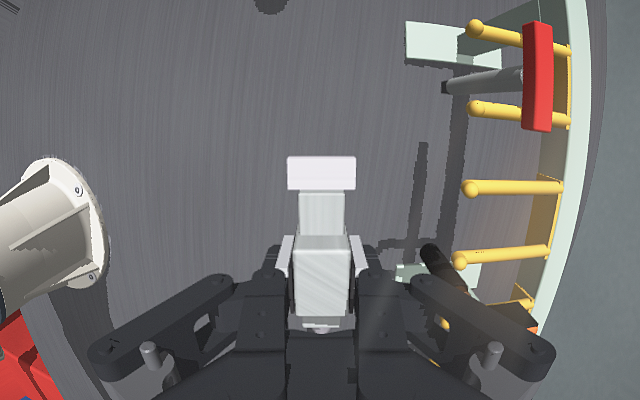

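View pics/s3.png

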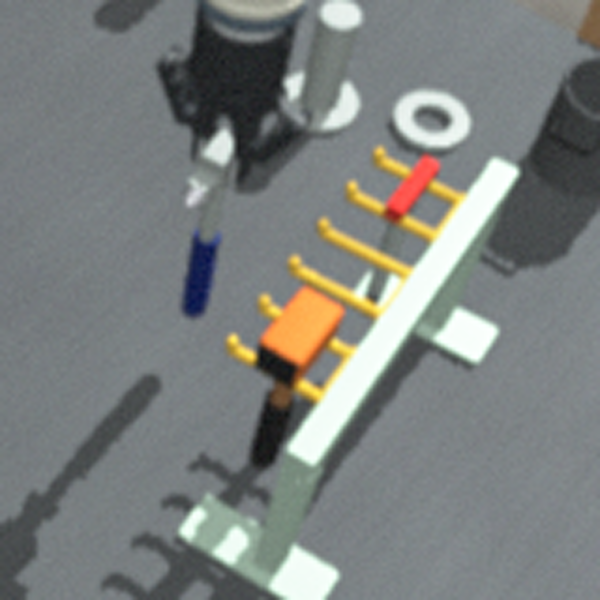

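View pics/t3.png

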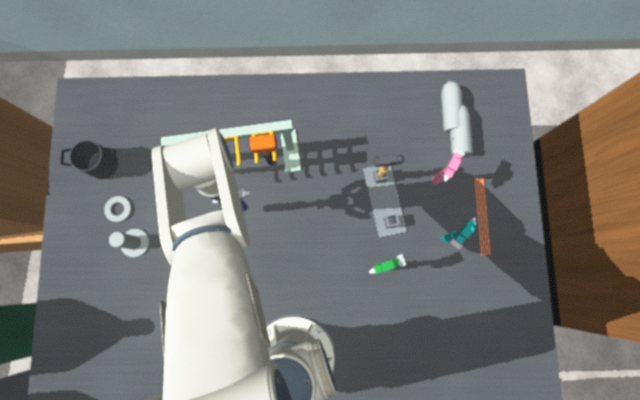

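```bash
python3 - <<'E'
from h import *
p=dict(np.load("pics/w3.npz"))
W,T=wpts(p,[458.5,145.8,267.1],[3.1405,0,1.6853])
hsv=cv2.cvtColor(p["color"],cv2.COLOR_BGR2HSV).astype(int)
y=(hsv[...,0]>18)&(hsv[...,0]<32)&(hsv[...,1]>120)&(W[...,2]>195)&(W[...,2]<235)
# tool x=fork y, tool y=fork x
q=T[y]; w=W[y]
for k in [-25,25,75,125]:
    m=(np.abs(q[:,0]-k)<13)&(q[:,1]<170)&(q[:,1]>95)
    if m.sum()>10:
        vx,vy,x0,y0=cv2.fitLine(q[m][:,:2].astype(np.float32),cv2.DIST_HUBER,0,.01,.01).ravel()
        print(k,m.sum(),"slope deg",np.degrees(np.arctan(vx/vy)).round(2),"x at mid",round(float(x0+(vx/vy)*(140-y0)),2),"tip y",q[m][:,1].min().round(1),"top z world",np.percentile(w[m][:,2],[50,95]).round(1), "x rng",np.percentile(q[m][:,0],[2,98]).round(1))
# head in tool
m=(np.abs(T[...,0])<60)&(np.abs(T[...,1])<16)&(T[...,2]>-15)&(T[...,2]<25)
h=T[m]; b=h[(h[:,2]<-6)&(np.abs(h[:,1])<14)]; print("block",b[:,0].min(),b[:,0].max(),b[:,1].min(),b[:,1].max(),np.median(b[:,2]))
c=h[(h[:,0]>36)]; print("chisel",c.min(0).round(1),c.max(0).round(1))
a=h[(h[:,0]>19)&(h[:,0]<36)&(h[:,2]<12)]; print("arm",a.min(0).round(1),a.max(0).round(1),np.median(a[:,2]), len(a))
# slope of arm top
if len(a)>20: print(np.polyfit(a[:,0],a[:,2],1))
# scene-view of hammer
s=dict(np.load("pics/s3.npz")); P=pts(s)
m=(np.abs(P[...,0]-458)<60)&(np.abs(P[...,1]-146)<60)&(P[...,2]>40)&(P[...,2]<290)
g=P[m]; hs=cv2.cvtColor(s["color"],cv2.COLOR_BGR2HSV).astype(int)[m]
bl=(hs[:,0]>105)&(hs[:,0]<130)&(hs[:,1]>120); B=g[bl]; print("blue",len(B),B.mean(0).round(1),B.min(0).round(1),B.max(0).round(1))
for lo in range(60,180,20):
    k=B[(B[:,2]>lo)&(B[:,2]<lo+20)]
    if len(k)>3: print(lo,len(k),k.mean(0).round(1))
E
```

```text
-25 1009 slope deg 0.07 x at mid -21.65 tip y 95.0 top z world [213.5 215. ] x rng [-27.1 -18.7]
25 1091 slope deg 0.34 x at mid 27.48 tip y 95.1 top z world [213.8 215.2] x rng [22.6 31. ]
75 718 slope deg 0.72 x at mid 76.12 tip y 95.1 top z world [213.8 215.3] x rng [71.3 80.5]
125 760 slope deg 1.06 x at mid 124.65 tip y 95.1 top z world [213.7 215.4] x rng [120.8 130. ]
block -17.362284523479317 16.98176096407873 -13.985136029567553 13.997935562747443 -9.70958288104751
chisel [ 36.  -15.   10.9] [49.4 15.1 18.4]
arm [ 19. -10.   4.] [35.8  9.9 12. ] 6.349903825593387 1809
[0.0843606  4.19592378]
blue 105 [463.6 138.2 119.7] [453.6 133.   64.3] [471.3 147.5 167.2]
60 11 [463.4 137.4  71.4]
80 19 [463.4 137.7  88.9]
100 21 [463.8 137.7 109.5]
120 20 [464.3 138.4 129.2]
140 23 [463.2 138.1 148.4]
160 11 [463.8 139.9 163.6]
```

Call:
step_arm(
  series="0.1 1.5 0 0 0 0; 0.15 3.5 0 0 0 0; 0.15 5.5 0 0 0 0; 0.15 7.5 0 0 0 0; 0.15 9.5 0 0 0 0; 0.15 11.5 0 0 0 0; 0.15 13 0 0 0 0; 0.15 13.9 0 0 0 0; 0.15 13.9 0 0 0 0",
)

```text
clock: 9.1
eef_pos: [596.3, 163.1, 266.1]
tcp_rot: [-3.141, 0.0, 1.685]
contact_force: [-1.4, -1.2, -3.8]
opening: 0.268
```

```bash
python3 - <<'E'
from h import *
from plan import *
from rig import r, optics
a,e=apply((457.95,145.65,266.28,96.55),[0.15,13.9,0,0,0,0]); print("cmd",a,e)
s=r.sense(); p=optics.grab_frame("wrist"); s2=r.sense(); np.savez("pics/w4.npz",**p)
b=optics.grab_frame("scene"); np.savez("pics/s4.npz",**b)
print(np.round(s["eef_pos"],1),np.round(s2["eef_pos"],1),np.round(s2["tcp_rot"],4),np.round(s2["contact_force"],1),s2["clock"])
cv2.imwrite("pics/w4.png",p["color"]); cv2.imwrite("pics/s4.png",cv2.resize(b["color"][80:220,340:480],(600,600),interpolation=cv2.INTER_CUBIC))
W,T=wpts(p,s2["eef_pos"],s2["tcp_rot"])
hsv=cv2.cvtColor(p["color"],cv2.COLOR_BGR2HSV).astype(int)
y=(hsv[...,0]>18)&(hsv[...,0]<32)&(hsv[...,1]>120)&(W[...,2]>195)&(W[...,2]<240)
q=T[y]; w=W[y]
for k in [-25,25,75,125]:
    m=(np.abs(q[:,0]-k)<13)&(np.abs(q[:,1])<60)
    if m.sum()>10: print(k,m.sum(),"x rng",np.percentile(q[m][:,0],[2,50,98]).round(1),"y rng",np.percentile(q[m][:,1],[0,2,98]).round(1),"z",np.percentile(w[m][:,2],[5,50,95]).round(1))
k=((hsv[...,0]<4)|(hsv[...,0]>175))&(hsv[...,1]>150)&(W[...,2]>215)&(W[...,2]<250); K=T[k]; print("red tool",cv2.minAreaRect(K[:,:2].astype(np.float32)))
E
```

```text
cmd [595.87 163.   266.28] [180.     0.    96.55]
[596.3 163.1 266.1] [595.8 163.  266.1] [-3.1409e+00  1.0000e-04  1.6852e+00] [-0.2  0.1 -3.6] 9.15
-25 416 x rng [-28.  -21.8 -12.7] y rng [-51.2 -50.3  36.8] z [207.5 214.9 222. ]
25 1680 x rng [14.4 25.1 30.5] y rng [-51.7 -49.   36.3] z [209.8 213.8 221.3]
75 2324 x rng [69.8 74.8 85.7] y rng [-51.8 -48.7  36.1] z [210.8 213.9 221.2]
125 2225 x rng [114.6 122.9 128.9] y rng [-51.8 -49.2  35.7] z [209.9 213.8 221. ]
red tool ((96.95814514160156, -3.937424659729004), (63.93070983886719, 15.674304008483887), 0.9785506725311279)
```

View pics/w4.png

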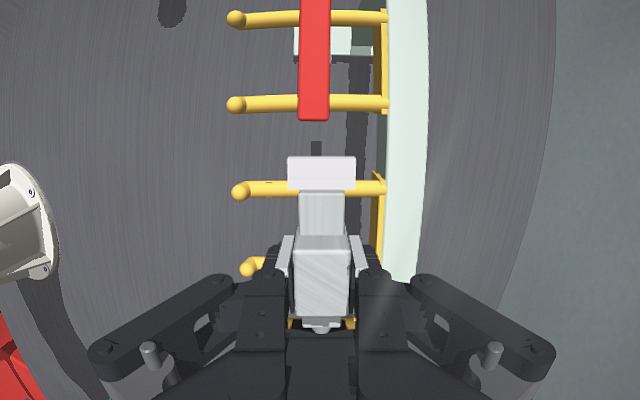

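View pics/s4.png

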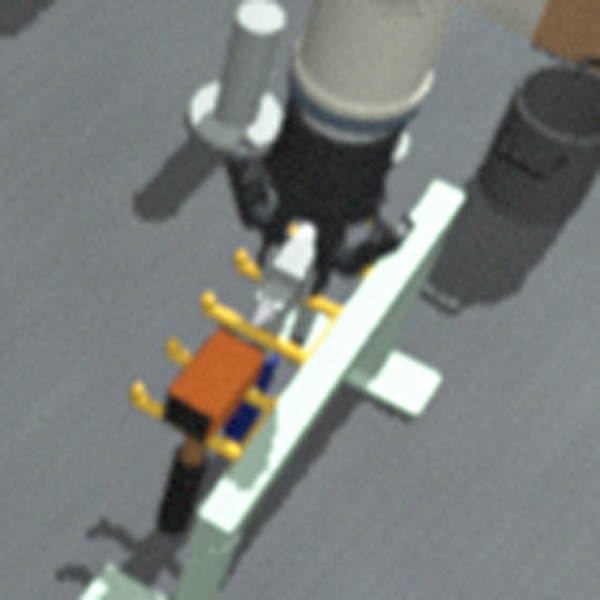

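Call:
step_arm(
  series="0 0 0.6 0 0 0; 0 0 1.2 0 0 0; 0 0 1.7 0 0 0; 0 0 2.1 0 0 0; 0 0 2.3 0 0 0; 0 0 2.4 0 0 0; 0 0 2.4 0 0 0",
)

```text
clock: 10.07
eef_pos: [596.0, 163.1, 242.3]
tcp_rot: [3.142, -0.0, 1.685]
contact_force: [0.1, 1.2, -3.1]
opening: 0.271
```

Call:
step_arm(
  series="0 0 0.1 0 0 0; 0 0 0.1 0 0 0",
)

```text
clock: 10.32
eef_pos: [595.9, 163.1, 241.3]
tcp_rot: [-3.142, 0.0, 1.685]
contact_force: [-1.0, 0.2, -4.0]
opening: 0.272
```

Call:
step_arm(
  series="0 0 0.1 0 0 0; 0 0 0.1 0 0 0",
)

```text
clock: 10.58
eef_pos: [596.0, 163.1, 240.7]
tcp_rot: [3.141, -0.0, 1.685]
contact_force: [-1.3, -0.8, 1.8]
opening: 0.274
```

Call:
step_arm(
  series="0 0 0 0 0 0; 0 0 0 0 0 0; 0 0 0 0 0 0; 0 0 0 0 0 0; 0 0 0 0 0 0; 0 0 0 0 0 0; 0 0 0 0 0 0; 0 0 0 0 0 0",
  grip=0.3,
)

```text
clock: 11.58
eef_pos: [595.9, 163.1, 240.3]
tcp_rot: [3.142, 0.0, 1.685]
contact_force: [-0.0, 0.9, 0.5]
opening: 0.702
```

```bash
python3 - <<'E'
from h import *
from rig import r, optics
s=r.sense(); p=optics.grab_frame("wrist"); s2=r.sense(); np.savez("pics/w5.npz",**p)
b=optics.grab_frame("scene"); np.savez("pics/s5.npz",**b)
print(np.round(s2["eef_pos"],1),np.round(s2["contact_force"],1),s2["opening"],s2["clock"])
cv2.imwrite("pics/w5.png",p["color"]); cv2.imwrite("pics/s5.png",cv2.resize(b["color"][80:220,340:480],(600,600),interpolation=cv2.INTER_CUBIC))
E
```

```text
[596.  163.1 240.3] [-0.7  0.   0.2] 0.7019876287311672 11.625
```

View pics/w5.png

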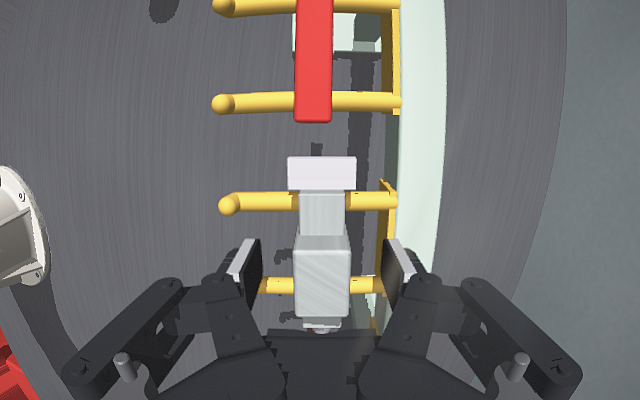

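View pics/s5.png

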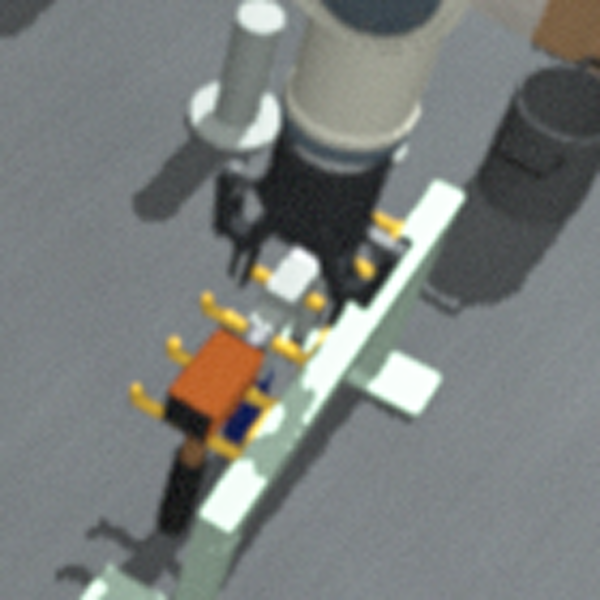

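Call:
step_arm(
  series="0 0 -1 0 0 0; 0 0 -3 0 0 0; 0 0 -6 0 0 0; 0 0 -10 0 0 0; 0 0 -14 0 0 0; 0 -5 -16 0 0 0; 0 -10 -16 0 0 0; 0 -15 -16 0 0 0; 0 -20 -16 0 0 0; 0 -22 -16 0 0 0",
)

```text
clock: 12.92
eef_pos: [375.3, 137.6, 401.2]
tcp_rot: [3.14, -0.0, 1.686]
contact_force: [1.1, -0.1, 0.2]
opening: 0.702
```

```bash
python3 - <<'E'
from h import *
from rig import r, optics, search_frame
s=r.sense(); p=optics.grab_frame("wrist"); s2=r.sense(); np.savez("pics/w6.npz",**p)
b=optics.grab_frame("scene"); np.savez("pics/s6.npz",**b)
t=optics.grab_frame("top"); np.savez("pics/t6.npz",**t)
print(np.round(s2["eef_pos"],1),np.round(s2["contact_force"],1),s2["opening"],s2["clock"])
cv2.imwrite("pics/w6.png",p["color"]); cv2.imwrite("pics/s6.png",cv2.resize(b["color"][80:220,340:480],(600,600),interpolation=cv2.INTER_CUBIC))
cv2.imwrite("pics/t6.png",cv2.resize(t["color"][110:200,150:310],(800,450),interpolation=cv2.INTER_CUBIC))
t_=np.radians(6.5);X=np.array([np.cos(t_),np.sin(t_)]);Yv=np.array([-np.sin(t_),np.cos(t_)]);F=np.array([597,162.4])
for n,P,c in [("scene",pts(b),b["color"]),("top",pts(t),t["color"]),("wrist",wpts(p,s["eef_pos"],s["tcp_rot"])[0],p["color"])]:
    hsv=cv2.cvtColor(c,cv2.COLOR_BGR2HSV).astype(int)
    m=(np.abs(P[...,0]-597)<40)&(np.abs(P[...,1]-162)<58)&(P[...,2]>224)&(P[...,2]<262)
    q=P[m]; bk=q[q[:,2]>245]
    if len(bk)>8:
        rr=cv2.minAreaRect(bk[:,:2].astype(np.float32)); d=np.array(rr[0])-F; print(n,"block",len(bk),np.round(rr[0],1),np.round(rr[1],1),round(rr[2],1),"topz",np.median(bk[:,2]).round(1),"fork xy",round(d@X,1),round(d@Yv,1))
    o=(hsv[...,0]>5)&(hsv[...,0]<16)&(hsv[...,1]>150)&(P[...,0]>500)&(P[...,2]>240); O=P[o]
    if len(O)>10: print(" orange",len(O),cv2.minAreaRect(O[:,:2].astype(np.float32)),np.median(O[:,2]))
    k=((hsv[...,0]<4)|(hsv[...,0]>175))&(hsv[...,1]>150)&(P[...,0]>500)&(P[...,0]<650)&(P[...,2]>215); K=P[k]
    if len(K)>10: print(" red",len(K),cv2.minAreaRect(K[:,:2].astype(np.float32)),np.median(K[:,2]))
    B=P[(hsv[...,0]>105)&(hsv[...,0]<130)&(hsv[...,1]>120)&(np.abs(P[...,0]-597)<60)&(np.abs(P[...,1]-162)<60)&(P[...,2]>15)&(P[...,2]<190)]
    if len(B)>10: print(" blue",len(B),B.mean(0).round(1),B.min(0).round(1),B.max(0).round(1))
E
```

```text
[374.4 137.5 401.2] [-1.9 -0.3 -0.1] 0.6958547498966846 12.975
scene block 77 [597.  162.3] [24.  36.1] 10.7 topz 250.1 fork xy -0.1 -0.1
 orange 141 ((605.4032592773438, 64.84003448486328), (39.97929382324219, 72.7990493774414), 5.2162766456604) 250.07819999531102
 red 85 ((581.7236938476562, 262.35797119140625), (15.753673553466797, 69.79165649414062), 5.526268005371094) 230.9761414952685
 blue 27 [599.  153.2  88.4] [590.1 149.9  69.8] [606.1 158.2 109.2]
top block 115 [597.3 161.8] [24.9 33.7] 9.7 topz 252.4 fork xy 0.2 -0.6
 orange 366 ((606.5467529296875, 62.816959381103516), (41.69127655029297, 70.02161407470703), 3.8013670444488525) 251.5614379345551
 red 16 ((581.3966064453125, 285.8675537109375), (16.935998916625977, 9.753805160522461), 77.40128326416016) 232.51256532891796
wrist block 570 [595.1 163.1] [25.7 33.8] 5.3 topz 250.4 fork xy -1.8 0.9
 orange 166 ((602.8486938476562, 62.803565979003906), (35.34718322753906, 66.14268493652344), 4.90690279006958) 249.59057089474663
 red 1008 ((579.4984130859375, 261.59912109375), (16.85845947265625, 69.09954071044922), 5.403403282165527) 229.818777586444
 blue 381 [586.9 163.5 102.4] [582.9 150.5  49.5] [603.5 174.9 147.1]
```

View pics/w6.png

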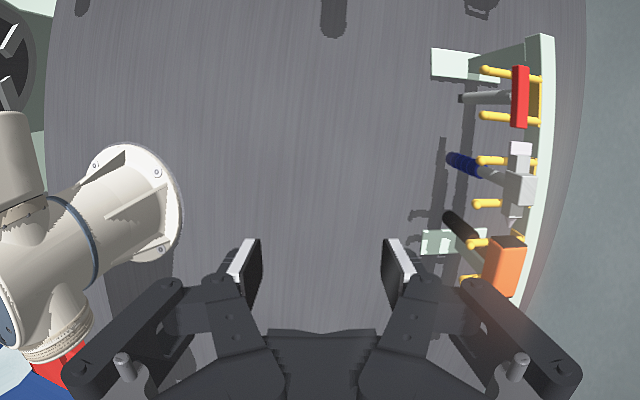

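View pics/s6.png

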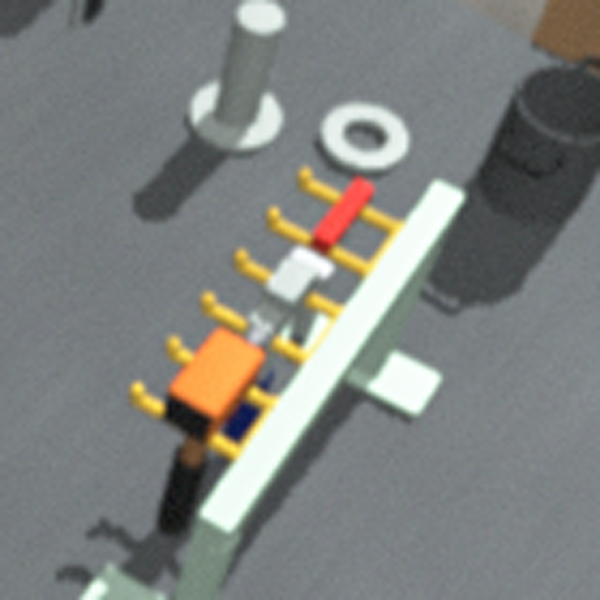

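View pics/t6.png

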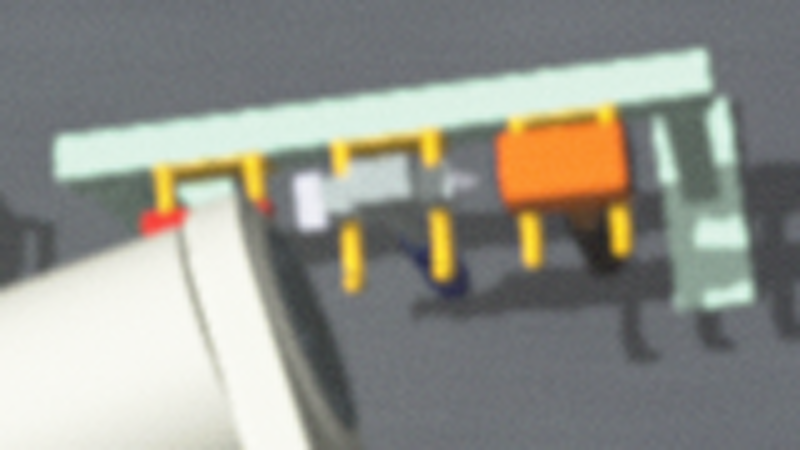

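Call:
step_arm(
  series="0 0 0 0 0 0; 0 0 0 0 0 0; 0 0 0 0 0 0; 0 0 0 0 0 0",
)

```text
clock: 13.58
eef_pos: [377.7, 137.9, 400.1]
tcp_rot: [-3.141, 0.0, 1.685]
contact_force: [-0.0, -0.4, 0.3]
opening: 0.695
```

```bash
python3 - <<'E'
from h import *
from rig import r, optics, workorder
s=r.sense(); b=optics.grab_frame("scene"); p=optics.grab_frame("wrist")
o=dict(np.load("pics/s6.npz")); ow=dict(np.load("pics/w6.npz"))
P0,P1=pts(o),pts(b)
for n,P,c in [("before",P0,o["color"]),("now",P1,b["color"])]:
    m=(np.abs(P[...,0]-597)<40)&(np.abs(P[...,1]-162)<58)&(P[...,2]>245)&(P[...,2]<262); print(n,P[m].mean(0).round(1))
W,_=wpts(p,s["eef_pos"],s["tcp_rot"]); hsv=cv2.cvtColor(p["color"],cv2.COLOR_BGR2HSV).astype(int)
B=W[(hsv[...,0]>105)&(hsv[...,0]<130)&(hsv[...,1]>120)&(np.abs(W[...,0]-597)<60)&(np.abs(W[...,1]-162)<60)&(W[...,2]>15)&(W[...,2]<190)]
print("blue",B.mean(0).round(1))
for lo in range(40,150,25):
    k=B[(B[:,2]>lo)&(B[:,2]<lo+25)]
    if len(k)>5: print(lo,k.mean(0).round(1))
d=cv2.absdiff(b["color"][100:180,370:460],o["color"][100:180,370:460]); print("img diff",d.mean(),np.percentile(d,99))
print(s["clock"],np.round(s["contact_force"],1))
E
```

```text
before [597.2 161.8 250.4]
now [597.2 161.4 250.5]
blue [587.1 163.8 103.9]
40 [589.7 165.6  56. ]
65 [586.9 164.6  77.8]
90 [586.8 164.3 102.3]
115 [587.1 162.4 129.1]
img diff 2.0413888888888887 7.0
13.575 [-0.  -0.4  0.3]
```

Hammer is still and upright, and its neighbours have not moved, so I'm handing in.

```bash
python3 - <<'E'
from rig import r, workorder
print(workorder.sign_off()); print(r.sense()["clock"])
E
```

```text
the job is handed in; nothing more can be done
None
the job is handed in; nothing more can be done
```

I took the steel-headed slag hammer with the blue grip out of the socket stand and hung it in the empty middle fork. I then opened the gripper, backed the arm away and handed the job in at about 13.7 s of the 38 s allowed.

Last checks, all against my camera measurement of the rack:
- **Hammer position:** the three cameras put the head centre within about 2 mm of the fork centre in x and within 1 mm in y. It sits about 17 mm above the prong tops; the limits are 13 to 23 mm.
- **Upright and still:** the handle looks upright to within about 2–3 degrees. The head's measured position changed by 0.4 mm between two pictures roughly 0.6 s apart, which is within noise.
- **Mallet and key:** they measured within about 1–1.5 mm of where they started. The wrist camera put them up to about 4 mm closer in x than the scene camera. It also read the hammer about 2 mm closer, so I put that down to calibration.
- **Robot contact:** the wrist force was near zero after I released the hammer and backed away.

No check failed. The only other disagreement was a 2 mm sideways difference between the wrist and fixed cameras before insertion. I split it with a 1.5 mm correction.

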